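# Fit a fresh filter cartridge to the airbrush air supply and open the valve half way

## Task

Take the fresh (blue) filter cartridge out of the wooden rack and plug it fully home, square-on, into the socket of the air supply unit. Then turn the red valve lever to half open (45 degrees, at the green mark) and let go. Leave the used brown cartridges and the other things on the table where they are.

Things in the scene. Friction and masses are not known exactly. Their poses are not given: they have to be found in the camera images.
- fresh_cartridge: fresh filter cartridge, blue, white patch on top: head 40 x 32 mm (x, y) on a 28 x 20 mm foot, 74 mm tall, 0.08 to 0.17 kg. Origin: centre of the foot's underside; z up, x along the long side. Foot 0 to 28 mm, head 28 to 74 mm above the origin; the foot's last 7 mm taper to 24 x 16 mm. Fits either way round (half turn). Starts upright in a rack pocket.
- used_cartridge_a: a used cartridge, brown, same shape and origin as the fresh one (head 40 x 32 mm (x, y) on a 28 x 20 mm foot, 74 mm tall), in another pocket of the rack; stays there
- used_cartridge_b: the second used cartridge, brown, same again, in the remaining pocket of the rack; stays there
- rack: wooden rack fixed to the table, 220 x 70 x 30 mm (x, y, z), three loose pockets (33 x 25 mm, 16 mm deep) in a row at x = -70, 0, +70 mm; cartridges stand in them, their x along the rack's x, foot undersides 14 mm above the table. Origin: centre of its underside. Which cartridge is in which pocket varies.
- air_unit: air supply unit fixed to the table: dark steel base 110 x 270 x 12 mm (x, y, z), brass pipe along its y, aluminium socket block (62 x 72 mm, top 64 mm above the table) at y = +70 mm, ball valve with red lever at y = -70 mm, small gauge at x = +32, y = 0 mm, 54 mm high. Origin: centre of its underside; z up.
- socket (a point): centre of the socket hole's mouth, in the top face of the aluminium block, 64 mm above the table. Axes as the air unit's: hole 22 mm along x, 30 mm along y, 30 mm deep (1 mm play each side), so the cartridge's long side (x) lies along this y. Home: shoulder on the block, cartridge origin 28 mm below this point. It slides in with a light push; no latch.
- valve (a joint): valve opening in rad: 0 = closed (lever along the air unit's -x, across the pipe), 1.571 = fully open (lever along its -y, in line with the pipe); opens anticlockwise seen from above. Half open = 0.785, at the green mark on the white dial. Starts at 0 to 0.2. Stays where left; takes about 0.12 N m to turn.
- valve_axis (a point): point on the lever's vertical turning axis, at the lever's mid-height, 73 mm above the table
- lever_grip (a point): point on the red lever 65 mm out from its axis, at mid-height (73 mm above the table). The lever is a bar 12 mm wide and 16 mm high (65 to 81 mm above the table) whose end is 83 mm from the axis. Its x points from the lever's end towards the axis.
- mug: dark blue mug, 84 mm across, 75 mm high, bystander; origin at the centre of its underside
- glue: yellow glue bottle with red cap, 56 mm across, 140 mm high, bystander; origin at the centre of its underside
- brush: paint brush lying flat, 200 mm long along its x, bystander, between rack and air unit; origin under its middle
- spatula: spatula lying flat, 200 mm long along its x, bystander, near the robot; origin under its middle
- foam_offcut: white foam block, 90 x 60 x 50 mm, bystander; origin at the centre of its underside

How it is judged:
By the outcome, as a careful person would: the job done as asked, in the order asked, and still so for the second after the job is handed in, with the robot touching nothing.
It also fails if it takes over 58 s, if anything falls off the work surface, if the arm or the gripper's body presses on something with over 40 N, if the wrist force passes 120 N, or if a joint passes its speed limit or range.

## Robot

A 6-joint arm with a two-finger parallel gripper is mounted at the origin on the work surface. World frame = base frame: x ahead of the robot, y to its left, z up, the work surface at z = 0. Lengths are in m, angles in rad, forces in N, time in s.
With the tool pointing down it reaches from about 0.425 to 0.95 m from the base axis. Payload 3.5 kg.
Tool frame: the origin (TCP) lies on the centre line of the jaws, within the pads' length; the fingertips stand 19 mm ahead of it and the grasp point (between the pads) is the TCP; z points along the fingers, y is the line along which they close (so a half turn about z gives the same grasp; the last joint's range is limited). The gripper opens to 85 mm and grips with 20 to 120 N. Pads are 22 mm wide; open, the fingers measure 114 mm over their backs; the gripper's body (76 mm by 85 mm) begins 54 mm behind the grasp point. The pads swing forward as they close: fully open they stand 13 mm farther back than shut.
Start: joints at [-1.325, 0.286, 1.577, -0, 1.279, -0.15], TCP at [0.26, -0.623, 0.25] pointing down, gripper open.
Joint ranges: [-2.77, 2.77], [-0.9, 2.22], [0.21, 2.48], [-1.53, 4.67], [0.24, 2.81], [-2.84, 2.84]. Speed limits (rad/s): [2.79, 2.79, 3.14, 3.14, 3.14, 3.14].

## Interface

Orientations are given as a unit quaternion [x, y, z, w].
In Python, from plant import ctrl, imaging gives the robot as it stands. The module is installed in compiled form; this text tells all that it offers.
- The arm moves only by the shell command python3 -m handwheel 'ROWS' [OPENING] [FORCE]. ROWS is JSON, one flat list of numbers, 6 for each row, row after row: the shift along the world's x, y, z in units of 150 mm (1.0 is 150 mm), then the turn, a rotation vector about the world's x, y, z in units of 90 degrees (1.0 is 90 degrees). In form: [tx, ty, tz, rx, ry, rz, tx, ty, tz, rx, ry, rz, ...]. A call has 1 to 5 rows; each row shifts and turns the commanded pose from where the row before left it; what a row does not reach is not made up. A row lasts 1/12 s, in which the tool goes at most 41.7 mm and 7.16 degrees, less where a joint would pass 70% of its speed; a pose out of reach is approached as far as the arm can. A call with a number of a shift or a turn outside -1 to 1 is refused whole. A call with a gripper value outside its range is refused whole. OPENING is the opening, from 0 (shut) to 1 (fully open), set as the call begins (- or left out, the last holds). The fingers move at their own pace and stop on an object; FORCE is the grip in N (left out, the last holds). Time passes only in rows, so rows that do not move let the fingers close. It gives the time, the measured TCP pose, the force, the opening and the grip force at its end, in the units of the state.
- ctrl.get_state(): the state, without advancing time (a new reading comes with each control period).
- imaging.read_camera(name): name is "side" or "top" or "wrist"; returns (picture, depth): 480x640x3 uint8, blue, green, red; 480x640 float32, m along the optical axis (not along the pixel's ray), 0 where there is no reading.
- imaging.get_calibration(name): a dict with "fovy" (degrees; the focal length in pixels is half the picture's height over the tangent of half this angle, whatever the lens; pixels are square), "cx", "cy" (the principal point, pixels), "R" (3x3) and "t" (3): a world point X has camera coordinates R X + t. Camera axes: x right, y down, z forward; pixel columns grow to the right and rows downward; lengths in m; the calibration is good to about 2 mm. A picture is of the moment at which its call begins: read the wrist's pose just before it. get_calibration takes no time and is no camera call; for the wrist camera it gives the pose at the moment of the call.
- ctrl.sign_off(): hands the job in; it is judged then, once.
The state is a dict: "time": time; "qpos": joint angles; "dq": joint speeds; "joint_efforts": joint torques, N m; "eef_pos": TCP position; "tcp_rot": TCP orientation; "contact_force": force on the tool from outside, world axes, zero at the start; "wrist_torque": the same for the moment, N m; "opening": opening from 0.0 (shut) to 1.0 (fully open); "finger_force": force on a finger pad.
Only numpy, scipy, OpenCV 4.12 (cv2) and the standard library are available. Lean on these libraries where they do the work, as an engineer would, in place of code of your own. Each camera call takes 0.05 s, during which the arm holds its last target. There are 200 camera calls.

## Working session

There is one attempt and no reset: what is moved stays moved. The work goes in short steps, Python scripts to look and compute and a shell command to move; the robot and the scene stay as the last step left them, time stands still between calls to the robot, and variables do not carry over. Pictures are saved under pics/ and viewed, at most 10 in all, crops included, and the job is handed in when it is done.

```bash
mkdir -p pics; cat > h.py <<'E'
import numpy as np, cv2
from plant import ctrl, imaging
def cal(n):
    c=imaging.get_calibration(n); f=240/np.tan(np.radians(c["fovy"])/2)
    return f,c["cx"],c["cy"],np.array(c["R"]),np.array(c["t"])
def ray(n,u,v,z,c=None):
    f,cx,cy,R,t=c or cal(n); o=-R.T@t; d=R.T@np.array([(u-cx)/f,(v-cy)/f,1]); return o+d*(z-o[2])/d[2]
def cloud(n,D,c=None):
    f,cx,cy,R,t=c or cal(n); v,u=np.mgrid[:480,:640]
    P=np.stack([(u-cx)/f*D,(v-cy)/f*D,D],-1); return (P-t)@R
def proj(n,X):
    f,cx,cy,R,t=cal(n); p=R@np.array(X)+t; return p[0]/p[2]*f+cx,p[1]/p[2]*f+cy
E
python3 - <<'E'
from h import *
for n in("top","side"):
    c=cal(n); I,D=imaging.read_camera(n); cv2.imwrite(f"pics/{n}0.png",I); np.savez(f"pics/{n}0.npz",I=I,D=D)
    print(n,c[:3],-c[3].T@c[4],c[3][2])
print(ctrl.get_state())
E
```

```text
top (np.float64(447.8614199727482), 321.00874081775595, 235.85630618945865) [0.37372709 0.03236676 1.05218502] [ 0.19554954  0.03786982 -0.97996237]
side (np.float64(450.13174999535033), 320.0106465200367, 253.0407249217743) [0.53829524 0.64282239 0.80912883] [ 0.03527985 -0.63004448 -0.77575724]
{'time': 0.1, 'qpos': array([-1.32502198e+00,  2.87099390e-01,  1.57808565e+00,  1.05879665e-06,
        1.27863266e+00, -1.50008130e-01]), 'dq': array([-0.00121835, -0.00096852, -0.00221722, -0.0007245 ,  0.00034503,
        0.00050392]), 'joint_efforts': array([ 7.48783186e-04, -4.07295299e+01, -2.93697989e+01, -1.34611632e-04,
        3.40697778e-03, -1.64852690e-05]), 'eef_pos': array([ 0.26011191, -0.62223781,  0.24904079]), 'tcp_rot': array([ 9.80482768e-01,  1.96601892e-01, -5.27443917e-05, -1.11127003e-03]), 'contact_force': array([-0.20579338,  0.37997294,  1.01134041]), 'wrist_torque': array([-0.01549057, -0.01875861, -0.00074859]), 'finger_force': 0.0, 'opening': 0.9985693040688524}
```

View pics/top0.png

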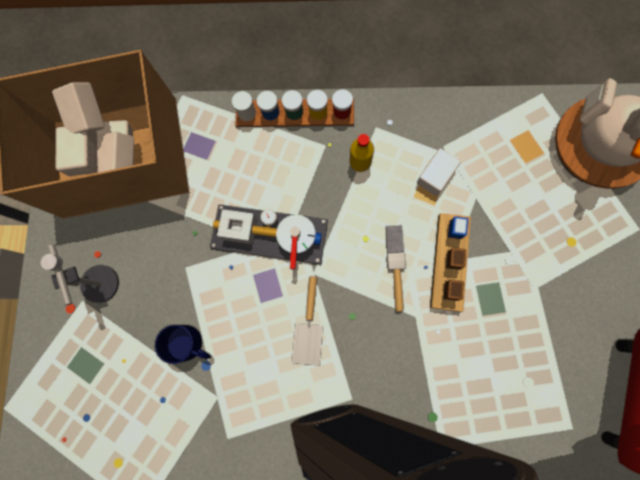

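View pics/side0.png

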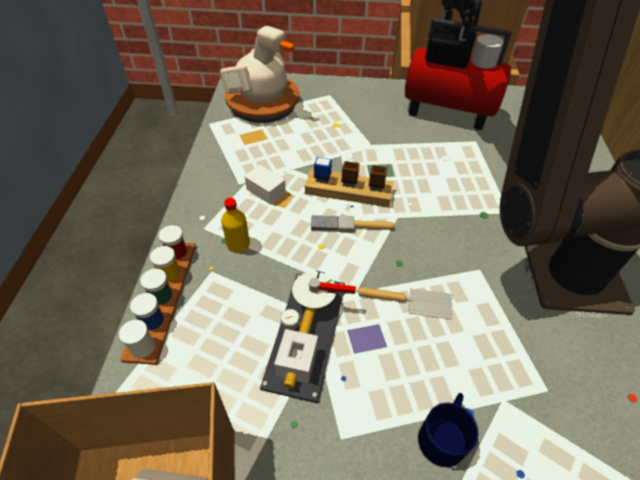

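The top view shows the fresh blue cartridge at (459,226) in the rack's far pocket. The socket is at (236,226), the valve dial at (296,235) and the lever end at (294,268). The side view agrees with this.

```bash
cat > m.py <<'E'
from h import *
for n in("top","side"):
    d=np.load(f"pics/{n}0.npz"); I,D=d["I"],d["D"]; P=cloud(n,D); H=cv2.cvtColor(I,cv2.COLOR_BGR2HSV); h,s,v=[H[...,i].astype(int) for i in range(3)]
    x,y,z=P[...,0],P[...,1],P[...,2]; ok=D>0
    def rep(name,m):
        m=m.astype(np.uint8); k,L,S,C=cv2.connectedComponentsWithStats(m)
        if k<2: print(n,name,"none");return
        i=1+np.argmax(S[1:,4]); q=L==i; r=cv2.minAreaRect(P[q][:,:2].astype(np.float32))
        print(n,name,S[i,4],"px",C[i].round(1),"z",np.median(z[q]).round(4),"mean",P[q].mean(0).round(4),"rect",np.round(r[0],4),np.round(r[1],4),round(r[2],1))
    reg=lambda a,b,c,e:(x>a)&(x<b)&(y>c)&(y<e)&ok
    rk=reg(.2,.55,-.4,-.15)
    rep("cart tops",rk&(z>.078)&(z<.1)&(h>95)&(h<130))
    for t in (.02,):
        rep("rack",rk&(z>.02)&(z<.04)&(h>8)&(h<25)&(s>110))
    rep("block top",reg(.25,.6,.1,.35)&(z>.057)&(z<.072)&(s<60))
    rep("base",reg(.25,.6,-.05,.35)&(z>.006)&(z<.09)&(s<300))
    rep("lever",reg(.2,.6,-.05,.2)&(z>.06)&(z<.09)&((h<8)|(h>172))&(s>150))
    rep("green",reg(.25,.6,-.1,.2)&(z>.03)&(h>45)&(h<85)&(s>100))
    rep("dial",reg(.25,.6,-.1,.2)&(z>.03)&(z<.064)&(s<50)&(v>150)&(y<.11))
E
python3 m.py; python3 - <<'E'
import cv2,numpy as np
a=cv2.imread("pics/top0.png"); c=lambda y0,y1,x0,x1:cv2.resize(a[y0:y1,x0:x1],None,fx=5,fy=5,interpolation=cv2.INTER_CUBIC)
cv2.imwrite("pics/c1.png",c(190,290,200,340))
E
```

```text
top cart tops none
top rack 1106 px [445.2 281.7] z 0.0299 mean [ 0.4709 -0.2091  0.0297] rect [ 0.4797 -0.2193] [0.0684 0.1401] 82.5
top block top 582 px [292.9 236.1] z 0.0604 mean [0.5715 0.1345 0.0606] rect [0.5687 0.1356] [0.0626 0.0711] 0.0
top base 3517 px [273.1 241.2] z 0.0369 mean [0.5642 0.1832 0.0372] rect [0.5483 0.1992] [0.2767 0.1041] 89.7
top lever 152 px [293.4 253.1] z 0.0814 mean [0.5292 0.1306 0.0812] rect [0.5308 0.1306] [0.0698 0.0115] 0.4
top green none
top dial 207 px [308.4 234.1] z 0.0602 mean [0.5759 0.0992 0.0602] rect [0.5732 0.0979] [0.0535 0.023 ] 0.5
side cart tops none
side rack 840 px [364.  189.6] z 0.0295 mean [ 0.479  -0.2074  0.029 ] rect [ 0.4813 -0.2196] [0.0784 0.1451] 83.9
side block top 611 px [305.2 352.2] z 0.0638 mean [0.5812 0.2699 0.0636] rect [0.5849 0.2693] [0.0735 0.0384] 82.7
side base 4477 px [316.4 332.4] z 0.0376 mean [0.5648 0.2108 0.0376] rect [0.5472 0.2039] [0.2704 0.1059] 89.8
side lever 275 px [336.5 287.5] z 0.0798 mean [0.5324 0.1337 0.0783] rect [0.5316 0.1321] [0.0141 0.0709] 88.6
side green 3 px [329.  280.7] z 0.0605 mean [0.5485 0.1057 0.0605] rect [0.548  0.1056] [0.0052 0.0016] 41.4
side dial 171 px [316.2 276.3] z 0.0598 mean [0.5754 0.0962 0.0596] rect [0.5741 0.0911] [0.0532 0.0341] 4.0
```

View pics/c1.png

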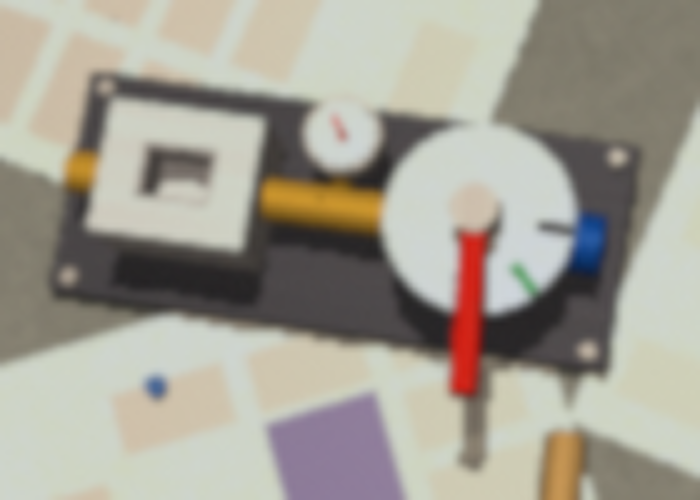

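The crop shows the socket hole at crop (183,173), the valve hub at (475,207) and the lever pointing to (463,390), which is nearly closed. The green mark is at (525,280), towards the lower right.

```bash
cat > m2.py <<'E'
import sys
exec(open("m.py").read().split("    rk=")[0]+'''
    rep("blue cart",reg(.5,.68,-.4,-.15)&(z>.05)&(z<.11)&(h>95)&(h<130)&(s>100))
    rep("cart top all",reg(.545,.68,-.33,-.15)&(z>.08)&(z<.096))
    rep("used tops",reg(.49,.545,-.33,-.15)&(z>.08)&(z<.096))
    rep("used tops2",reg(.4,.478,-.33,-.15)&(z>.08)&(z<.096))
    rep("rack",reg(.3,.7,-.4,-.15)&(z>.022)&(z<.034))
    rep("block",reg(.5,.65,.2,.35)&(z>.057)&(z<.07))
    b=reg(.5,.65,.2,.35)&(z>.057)&(z<.07)
    u8=b.astype(np.uint8); cs,_=cv2.findContours(u8,cv2.RETR_EXTERNAL,2); c=max(cs,key=cv2.contourArea)
    f=np.zeros_like(u8); cv2.drawContours(f,[c],-1,1,-1)
    ho=(f>0)&(u8==0); k,L,S,C=cv2.connectedComponentsWithStats(ho.astype(np.uint8)); i=1+np.argmax(S[1:,4]); w=np.argwhere(L==i)[:,::-1]
    Q=np.array([ray(n,a,b_,.064)[:2] for a,b_ in w]).astype(np.float32); print(n,"hole",C[i],len(w),cv2.minAreaRect(Q),Q.mean(0))
    rep("base",reg(.45,.65,0,.4)&(z>.008)&(z<.09))
    rep("hub",reg(.5,.65,.05,.2)&(z>.075)&(z<.1)&(s<130))
    lv=reg(.4,.65,.05,.2)&(z>.07)&(z<.09)&((h<8)|(h>172))&(s>150)
    print("lever line",cv2.fitLine(P[lv][:,:2].astype(np.float32),2,0,.01,.01).ravel(),P[lv].min(0))
    D2=reg(.5,.65,.05,.2)&(z>.057)&(z<.063)
    print("dial circle",cv2.minEnclosingCircle(P[D2][:,:2].astype(np.float32)))
''')
E
python3 m2.py
```

```text
top blue cart 137 px [454.5 230.2] z 0.078 mean [ 0.5798 -0.2244  0.0754] rect [ 0.5828 -0.2242] [0.0434 0.0237] 25.2
top cart top all 285 px [460.  225.5] z 0.0877 mean [ 0.5875 -0.2338  0.0876] rect [ 0.5884 -0.235 ] [0.0331 0.0405] 80.9
top used tops 289 px [458.3 257. ] z 0.0882 mean [ 0.5182 -0.226   0.0879] rect [ 0.5188 -0.2265] [0.0318 0.0407] 82.1
top used tops2 298 px [455.7 288.9] z 0.0883 mean [ 0.4498 -0.2167  0.0881] rect [ 0.45   -0.2172] [0.0325 0.04  ] 82.5
top rack 1817 px [448.3 264.1] z 0.0299 mean [ 0.5113 -0.2183  0.0298] rect [ 0.5193 -0.2265] [0.0718 0.2206] 82.2
top block 751 px [235.4 224.3] z 0.0643 mean [0.599  0.2659 0.0641] rect [0.5994 0.2664] [0.0731 0.0627] 81.5
top hole [235.80909091 224.35454545] 110 ((0.5991430282592773, 0.26496875286102295), (0.027646515518426895, 0.021353542804718018), 81.45511627197266) [0.59874064 0.26502708]
top base 5024 px [270.4 234.1] z 0.0419 mean [0.5809 0.1895 0.0384] rect [0.576  0.1993] [0.2706 0.1381] 81.5
top hub 89 px [295.  231.2] z 0.0836 mean [0.578  0.1276 0.0833] rect [0.578  0.1276] [0.0229 0.0213] 15.4
lever
[... 744 characters left out ...]
7] [0.0782 0.2196] 82.0
side block 1143 px [296.5 351.3] z 0.0637 mean [0.5971 0.2695 0.0635] rect [0.5972 0.2676] [0.0736 0.0623] 81.6
side hole [296.68944099 350.89440994] 161 ((0.596817135810852, 0.26917821168899536), (0.027591008692979813, 0.020895864814519882), 79.67632293701172) [0.59682107 0.26921925]
side base 6801 px [306. 336.] z 0.0398 mean [0.584  0.2202 0.0375] rect [0.5731 0.2001] [0.2707 0.1382] 81.6
side hub 106 px [314.1 283.5] z 0.0835 mean [0.577  0.131  0.0827] rect [0.5768 0.1292] [0.0225 0.0204] 73.9
lever line [ 0.99904585 -0.0436735   0.5321154   0.13357824] [0.49605997 0.12451418 0.07016037]
dial circle ((0.5768776535987854, 0.12849214673042297), 0.04498957470059395)
```

```bash
P=".156,.185,-.02,0,0,-.068"; 
python3 -m handwheel '[0.156,0.185,-0.02,0,0,-0.068,0.156,0.185,-0.02,0,0,-0.068,0.156,0.185,-0.02,0,0,-0.068,0.156,0.185,-0.02,0,0,-0.068,0.156,0.185,-0.02,0,0,-0.069]' 1 40
python3 -m handwheel '[0.156,0.185,-0.02,0,0,0,0.156,0.185,-0.02,0,0,0,0.156,0.185,-0.02,0,0,0,0.156,0.185,-0.02,0,0,0,0.156,0.185,-0.02,0,0,0]'
python3 -m handwheel '[0.156,0.185,-0.02,0,0,0,0.156,0.185,-0.02,0,0,0,0.156,0.185,-0.02,0,0,0,0.156,0.185,-0.02,0,0,0,0,0,0,0,0,0]'
python3 - <<'E'
from h import *
s=ctrl.get_state(); print(s["eef_pos"],s["tcp_rot"],s["contact_force"])
c=cal("wrist"); I,D=imaging.read_camera("wrist"); cv2.imwrite("pics/w1.png",I)
P=cloud("wrist",D,c); z=P[...,2]
m=((z>.08)&(z<.096)&(P[...,0]>.545)&(P[...,1]<-.15)&(D>0)).astype(np.uint8)
k,L,S,C=cv2.connectedComponentsWithStats(m)
for i in range(1,k):
    if S[i,4]>200: print(S[i],C[i],P[L==i].mean(0),cv2.minAreaRect(P[L==i][:,:2].astype(np.float32)))
E
```

```text
time: 0.52
eef_pos: [0.3778, -0.4824, 0.2345]
tcp_rot: [0.997, -0.073, -0.0, -0.0]
contact_force: [0.3, 0.5, -0.0]
opening: 0.998
finger_force: 0.0
time: 0.93
eef_pos: [0.4949, -0.3435, 0.2197]
tcp_rot: [0.998, -0.07, -0.0, -0.0]
contact_force: [0.7, -0.7, 0.1]
opening: 0.998
finger_force: 0.0
time: 1.35
eef_pos: [0.5902, -0.229, 0.2069]
tcp_rot: [0.998, -0.067, -0.0, -0.002]
contact_force: [0.0, 0.5, -0.1]
opening: 0.997
finger_force: 0.0
[ 0.59022111 -0.22895336  0.20689127] [ 9.97746416e-01 -6.70782884e-02 -2.99568709e-04 -1.58186970e-03] [ 0.00945063  0.53336306 -0.09876904]
[ 312  212   46   56 2438] [333.89745693 239.65422477] [ 0.58823232 -0.23554819  0.08790643] ((0.5867721438407898, -0.23559489846229553), (0.03189776837825775, 0.04031406342983246), 81.75029754638672)
```

View pics/w1.png

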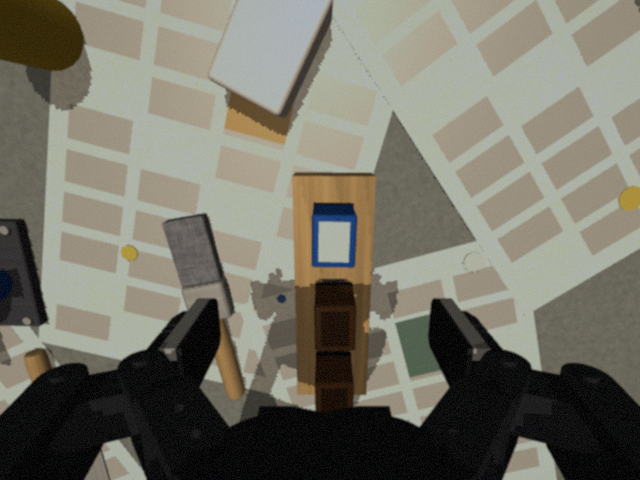

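The wrist view shows the blue cartridge centred at (334,237), with both finger paths clear of the rack and its neighbours. I'll descend and grip.

```bash
python3 -m handwheel '[-0.02,-0.04,-0.183,0,0,-0.006,0,0,-0.183,0,0,0,0,0,-0.183,0,0,0,0,0,-0.183,0,0,0,0,0,-0.183,0,0,0]' 1 40
python3 -m handwheel '[0,0,0,0,0,0,0,0,0,0,0,0]' 1 40
python3 -m handwheel '[0,0,0,0,0,0,0,0,0,0,0,0,0,0,0,0,0,0,0,0,0,0,0,0,0,0,0,0,0,0]' 0 40
python3 -m handwheel '[0,0,0,0,0,0,0,0,0,0,0,0,0,0,0,0,0,0,0,0,0,0,0,0,0,0,0,0,0,0]' 0 40
```

```text
time: 1.82
eef_pos: [0.5839, -0.2414, 0.0698]
tcp_rot: [0.997, -0.075, -0.0, 0.0]
contact_force: [0.6, 0.3, 0.1]
opening: 0.999
finger_force: 0.0
time: 1.98
eef_pos: [0.5829, -0.2405, 0.0692]
tcp_rot: [0.997, -0.075, -0.002, -0.001]
contact_force: [0.2, -0.7, -0.1]
opening: 0.998
finger_force: 0.0
time: 2.4
eef_pos: [0.5859, -0.24, 0.0731]
tcp_rot: [0.997, -0.075, 0.001, -0.0]
contact_force: [0.7, 1.4, 2.0]
opening: 0.373
finger_force: 38.5
time: 2.82
eef_pos: [0.586, -0.2397, 0.073]
tcp_rot: [0.997, -0.074, 0.001, -0.0]
contact_force: [0.1, 3.6, 6.5]
opening: 0.375
finger_force: 38.8
```

```bash
python3 -m handwheel '[0,0,0.06,0,0,0,0,0,0.15,0,0,0,0,0,0.22,0,0,0,0,0,0.22,0,0,0,0,0,0.22,0,0,0]'
python3 -m handwheel '[0,0,0,0,0,0,0,0,0,0,0,0]'
python3 - <<'E'
from h import *
I,D=imaging.read_camera("side"); cv2.imwrite("pics/s1.png",I[90:250,230:430])
c=cal("wrist"); s=ctrl.get_state(); I,D=imaging.read_camera("wrist"); cv2.imwrite("pics/w2.png",I)
P=cloud("wrist",D,c); z=P[...,2]; H=cv2.cvtColor(I,cv2.COLOR_BGR2HSV)
print(s["eef_pos"],s["tcp_rot"],s["contact_force"],s["finger_force"])
E
```

```text
time: 3.23
eef_pos: [0.5842, -0.2402, 0.2025]
tcp_rot: [0.997, -0.074, -0.001, 0.0]
contact_force: [-0.1, 0.1, -0.8]
opening: 0.366
finger_force: 41.7
time: 3.4
eef_pos: [0.586, -0.2413, 0.2051]
tcp_rot: [0.997, -0.074, 0.003, 0.002]
contact_force: [0.8, -0.6, -1.8]
opening: 0.37
finger_force: 41.8
[ 0.58477239 -0.24048178  0.2022395 ] [ 9.97220051e-01 -7.45097202e-02  4.27826573e-04  5.37919833e-04] [-0.70038937 -0.00587936 -2.24223551] 41.804253458976746
```

View pics/w2.png

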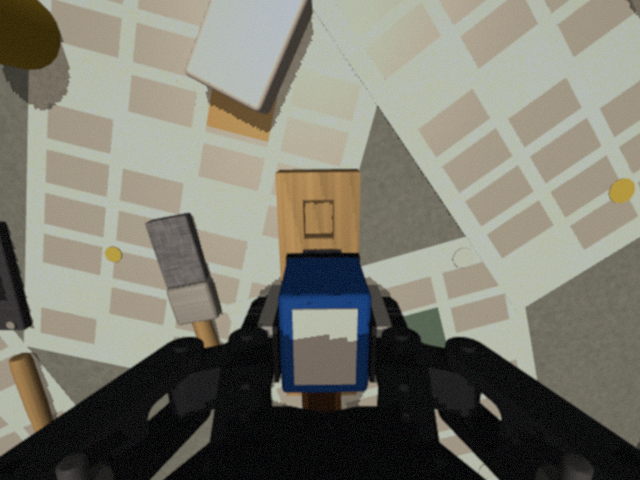

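The cartridge is held squarely between the pads, at (325,340) in the picture, and the pocket is empty. Next I carry it to above the socket.

```bash
python3 -m handwheel '[0.006,0.241,0,0,0,0.077,0.006,0.241,0,0,0,0.077,0.006,0.241,0,0,0,0.077,0.006,0.241,0,0,0,0.077,0.006,0.241,0,0,0,0.077]'
python3 -m handwheel '[0.006,0.241,0,0,0,0.077,0.006,0.241,0,0,0,0.077,0.006,0.241,0,0,0,0.077,0.006,0.241,0,0,0,0.077,0.006,0.241,0,0,0,0.077]'
python3 -m handwheel '[0.006,0.241,0,0,0,0.077,0.006,0.241,0,0,0,0.077,0.006,0.241,0,0,0,0.077,0.006,0.241,0,0,0,0,0,0,0,0,0,0]'
python3 -m handwheel '[0,0,0,0,0,0,0,0,0,0,0,0,0,0,0,0,0,0]'
cat > g.py <<'E'
from h import *
from scipy.spatial.transform import Rotation as Ro
s=ctrl.get_state(); e=np.array([s["eef_pos"]]).mean(0)
r=Ro.from_quat(s["tcp_rot"]); print("eef",e,"yaw",r.as_euler('xyz',degrees=True),s["contact_force"])
for n in("wrist","top","side"):
    c=cal(n); I,D=imaging.read_camera(n); np.savez(f"pics/{n}2.npz",I=I,D=D); cv2.imwrite(f"pics/{n}2.png",I)
    P=cloud(n,D,c); x,y,z=P[...,0],P[...,1],P[...,2]; H=cv2.cvtColor(I,cv2.COLOR_BGR2HSV)
    near=(abs(x-e[0])<.035)&(abs(y-e[1])<.035)&(D>0)
    bl=near&(H[...,0]>100)&(H[...,0]<128)&(H[...,1]>110)&(z>.1)
    if bl.sum()>20: print(n,"blue z pct",np.percentile(z[bl],[1,5,50,95,99]).round(4),"x",np.percentile(x[bl],[1,99]).round(4),"y",np.percentile(y[bl],[1,99]).round(4),bl.sum())
    wp=near&(H[...,1]<60)&(H[...,2]>100)&(z>.19)&(z<.24)
    if wp.sum()>40:
        Q=P[wp]; A=np.c_[Q[:,:2]-Q[:,:2].mean(0),np.ones(len(Q))]; k=np.linalg.lstsq(A,Q[:,2],rcond=None)[0]
        print(n,"patch",Q.mean(0).round(4),"tilt deg",np.degrees(k[:2]).round(2),cv2.minAreaRect(Q[:,:2].astype(np.float32)),wp.sum())
    b=(abs(x-.598)<.05)&(abs(y-.267)<.05)&(z>.058)&(z<.07)&(D>0)
    if b.sum(): print(n,"block",b.sum(),cv2.minAreaRect(P[b][:,:2].astype(np.float32)))
E
python3 g.py
```

```text
time: 3.92
eef_pos: [0.5876, -0.0578, 0.1985]
tcp_rot: [0.974, 0.228, -0.002, -0.001]
contact_force: [-0.4, -0.3, -1.0]
opening: 0.371
finger_force: 41.7
time: 4.33
eef_pos: [0.5921, 0.1228, 0.1986]
tcp_rot: [0.861, 0.508, -0.002, -0.001]
contact_force: [-0.2, -0.5, -1.9]
opening: 0.366
finger_force: 41.7
time: 4.75
eef_pos: [0.5953, 0.2712, 0.1984]
tcp_rot: [0.756, 0.655, -0.001, -0.002]
contact_force: [-0.2, -0.1, -1.1]
opening: 0.373
finger_force: 41.7
time: 5.0
eef_pos: [0.597, 0.2645, 0.2]
tcp_rot: [0.758, 0.653, -0.001, -0.0]
contact_force: [-0.6, 0.6, -1.5]
opening: 0.37
finger_force: 41.7
eef [0.59696068 0.26446086 0.19999292] yaw [-1.79861948e+02  9.08623444e-02  8.14649239e+01] [-0.64717718  0.62600088 -1.54680047]
wrist blue z pct [0.1772 0.1828 0.2142 0.2719 0.2785] x [0.5727 0.6238] y [0.2461 0.2865] 8433
wrist patch [0.5974 0.2652 0.2154] tilt deg [-2.14  0.2 ] ((0.5973181128501892, 0.26238906383514404), (0.03830202296376228, 0.06955236196517944), 89.46672058105469) 4763
wrist block 4916 ((0.5985522270202637, 0.266368567943573), (0.07158376276493073, 0.06212836131453514), 81.49446868896484)
top blue z pct [0.1834 0.1874 0.1992 0.2157 0.2166] x [0.5843 0.6083] y [0.2434 0.2465] 39
top block 467 ((0.599123477935791, 0.263871431350708), (0.06867899745702744, 0.06285492330789566), 81.29644775390625)
side blue z pct [0.1781 0.1804 0.2077 0.2177 0.2566] x [0.5824 0.615 ] y [0.2514 0.2875] 378
side patch [0.6001 0.2663 0.2158] tilt deg [-14.    -4.05] ((0.5978804230690002, 0.2648119628429413), (0.0579354465007782, 0.03518632799386978), 34.56667709350586) 231
side block 1101 ((0.5973727107048035, 0.26743021607398987), (0.07289984077215195, 0.06270135939121246), 82.11550903320312)
```

```bash
cat > g2.py <<'E'
from h import *
d=np.load("pics/wrist2.npz"); I,D=d["I"],d["D"]; P=cloud("wrist",D); x,y,z=P[...,0],P[...,1],P[...,2]; H=cv2.cvtColor(I,cv2.COLOR_BGR2HSV)
near=(abs(x-.597)<.04)&(abs(y-.265)<.04)
wp=(near&(H[...,1]<90)&(H[...,2]>80)&(z>.205)&(z<.228)).astype(np.uint8)
bl=(near&(H[...,0]>100)&(H[...,0]<128)&(H[...,1]>110)&(z>.205)&(z<.228)).astype(np.uint8)
for nm,m in(("white",wp),("top",wp|bl)):
    m=cv2.morphologyEx(m,cv2.MORPH_OPEN,np.ones((5,5))); k,L,S,C=cv2.connectedComponentsWithStats(m); i=1+np.argmax(S[1:,4])
    Q=P[L==i]; zz=np.median(Q[:,2]); Q=Q[abs(Q[:,2]-zz)<.003]; A=np.c_[Q[:,:2]-Q[:,:2].mean(0),np.ones(len(Q))]; kk=np.linalg.lstsq(A,Q[:,2],rcond=None)[0]
    print(nm,S[i],zz,Q.mean(0),"tilt",np.degrees(kk[:2]),cv2.minAreaRect(Q[:,:2].astype(np.float32)))
E
python3 g2.py
```

```text
white [ 292  308   66   78 4886] 0.21661872467583432 [0.59764882 0.26523951 0.21662551] tilt [-1.01489053  0.2866179 ] ((0.5975642800331116, 0.2643539607524872), (0.03181249275803566, 0.02267533726990223), 81.2995834350586)
top [ 278  283   94  110 9548] 0.2161905044130692 [0.5978468  0.26694326 0.21619745] tilt [-1.0978405  -0.61161544] ((0.5975138545036316, 0.26473960280418396), (0.041101716458797455, 0.03244955465197563), 80.95140075683594)
```

View pics/wrist2.png

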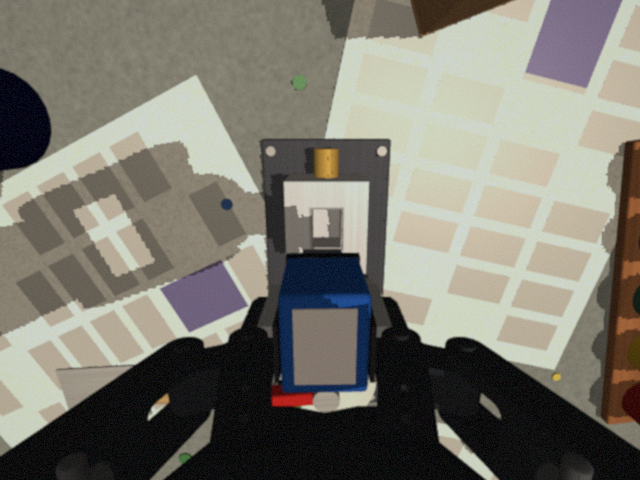

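The wrist view shows the cartridge upright at (325,345) and the hole just ahead at (325,228), with the edges parallel. The cartridge needs to move about +0.8 mm in x and +2.2 mm in y, then go down.

```bash
python3 -m handwheel '[0.006,0.015,-0.13,0,0,0.002,0,0,-0.14,0,0,0,0,0,-0.14,0,0,0,0,0,-0.09,0,0,0,0,0,0,0,0,0]'
python3 -m handwheel '[0,0,-0.03,0,0,0,0,0,-0.03,0,0,0,0,0,0,0,0,0]'
python3 -m handwheel '[0,0,-0.03,0,0,0,0,0,-0.03,0,0,0,0,0,0,0,0,0]'
```

```text
time: 5.57
eef_pos: [0.5968, 0.2666, 0.1225]
tcp_rot: [0.757, 0.654, -0.003, -0.001]
contact_force: [-0.5, -1.1, -2.6]
opening: 0.369
finger_force: 40.5
time: 5.82
eef_pos: [0.5988, 0.2678, 0.1182]
tcp_rot: [0.756, 0.654, 0.0, 0.0]
contact_force: [0.1, -0.4, -1.1]
opening: 0.37
finger_force: 40.7
time: 6.07
eef_pos: [0.5985, 0.2673, 0.1084]
tcp_rot: [0.756, 0.654, -0.0, 0.001]
contact_force: [1.0, -3.2, 1.7]
opening: 0.37
finger_force: 41.0
```

```bash
python3 -m handwheel '[0,0,-0.03,0,0,0,0,0,-0.03,0,0,0,0,0,0,0,0,0]'
python3 -m handwheel '[0,0,-0.03,0,0,0,0,0,-0.013,0,0,0,0,0,0,0,0,0]'
```

```text
time: 6.32
eef_pos: [0.5983, 0.2674, 0.0988]
tcp_rot: [0.756, 0.654, -0.001, 0.0]
contact_force: [1.3, -4.7, -1.9]
opening: 0.369
finger_force: 40.6
time: 6.57
eef_pos: [0.5985, 0.2674, 0.0952]
tcp_rot: [0.756, 0.654, -0.001, 0.0]
contact_force: [-5.4, -6.6, 8.9]
opening: 0.371
finger_force: 41.7
```

```bash
python3 -m handwheel '[0,0,-0.02,0,0,0,0,0,-0.01,0,0,0,0,0,0,0,0,0]'
cat > g3.py <<'E'
from h import *
s=ctrl.get_state(); print(s["eef_pos"],s["contact_force"],s["wrist_torque"])
for n in("wrist","side","top"):
    c=cal(n); I,D=imaging.read_camera(n); cv2.imwrite(f"pics/{n}3.png",I); np.savez(f"pics/{n}3.npz",I=I,D=D)
    P=cloud(n,D,c); x,y,z=P[...,0],P[...,1],P[...,2]; H=cv2.cvtColor(I,cv2.COLOR_BGR2HSV)
    near=(abs(x-.598)<.025)&(abs(y-.267)<.025)&(D>0)
    m=(near&(z>.1)&(z<.125)&(((H[...,1]<90)&(H[...,2]>80))|((H[...,0]>100)&(H[...,0]<128)&(H[...,1]>110)))).astype(np.uint8)
    m=cv2.morphologyEx(m,cv2.MORPH_OPEN,np.ones((3,3))); k,L,S,C=cv2.connectedComponentsWithStats(m)
    if k<2: continue
    i=1+np.argmax(S[1:,4]); Q=P[L==i]; zz=np.median(Q[:,2]); Q=Q[abs(Q[:,2]-zz)<.003]; A=np.c_[Q[:,:2]-Q[:,:2].mean(0),np.ones(len(Q))]; kk=np.linalg.lstsq(A,Q[:,2],rcond=None)[0]
    b=(abs(x-.598)<.05)&(abs(y-.267)<.05)&(z>.058)&(z<.07)&(D>0)
    print(n,"top z",zz,"block z",np.median(z[b]),"tilt",np.degrees(kk[:2]),cv2.minAreaRect(Q[:,:2].astype(np.float32)),len(Q))
E
python3 g3.py
```

```text
time: 6.82
eef_pos: [0.5986, 0.2674, 0.0952]
tcp_rot: [0.756, 0.655, -0.002, 0.0]
contact_force: [-13.5, -10.8, 24.2]
opening: 0.37
finger_force: 43.9
[0.59861407 0.26740982 0.09517256] [-13.47305086 -10.77592404  24.1636609 ] [-1.71562015  2.12058853  0.02335709]
wrist top z 0.11013752598105514 block z 0.0638157765576828 tilt [-0.55288653 -0.97518408] ((0.5985561609268188, 0.2678089737892151), (0.04086466133594513, 0.032046038657426834), 82.06993103027344) 8834
side top z 0.11013258682807947 block z 0.06375927065651037 tilt [-1.36451128 -1.33044732] ((0.598682701587677, 0.27304643392562866), (0.031659387052059174, 0.03205399960279465), 79.3333969116211) 269
```

The head top is at 0.110 m in both views, so the shoulder is on the block. I'll relax the push and release.

```bash
python3 -m handwheel '[-0.005,-0.005,0.03,0,0,0,0,0,0,0,0,0,0,0,0,0,0,0]'
python3 -m handwheel '[0,0,0,0,0,0,0,0,0,0,0,0,0,0,0,0,0,0,0,0,0,0,0,0,0,0,0,0,0,0]' 1
python3 -m handwheel '[0,0,0.05,0,0,0,0,0,0.15,0,0,0,0,0,0.2,0,0,0,0,0,0.2,0,0,0,0,0,0.1,0,0,0]'
python3 -m handwheel '[0,0,0,0,0,0,0,0,0,0,0,0]'
python3 g3.py
```

```text
time: 7.22
eef_pos: [0.5981, 0.2673, 0.0952]
tcp_rot: [0.756, 0.654, 0.0, 0.0]
contact_force: [-3.7, -6.0, 8.7]
opening: 0.369
finger_force: 42.0
time: 7.63
eef_pos: [0.5974, 0.2677, 0.0925]
tcp_rot: [0.756, 0.654, -0.0, -0.0]
contact_force: [0.5, 0.8, -0.3]
opening: 0.998
finger_force: 0.0
time: 8.05
eef_pos: [0.5993, 0.268, 0.2033]
tcp_rot: [0.756, 0.654, 0.003, 0.001]
contact_force: [0.4, -0.2, 1.1]
opening: 1.0
finger_force: 0.0
time: 8.22
eef_pos: [0.5981, 0.2676, 0.1995]
tcp_rot: [0.756, 0.654, 0.001, 0.001]
contact_force: [-0.3, -0.6, -0.3]
opening: 0.999
finger_force: 0.0
[0.5981354  0.2675716  0.19952304] [-0.29545832 -0.55375683 -0.34055767] [-0.00464059 -0.02035058 -0.03264606]
wrist top z 0.1101661872690434 block z 0.06389193359707303 tilt [-0.00427977 -0.47205513] ((0.5983352661132812, 0.26747357845306396), (0.03977831453084946, 0.03171291574835777), 82.14810943603516) 2847
side top z 0.11014795605646739 block z 0.06375240750401302 tilt [-0.3222358  -0.58339748] ((0.5970496535301208, 0.26901793479919434), (0.04004214331507683, 0.03213579207658768), 81.66510009765625) 346
top top z 0.11028343740278532 block z 0.06431794118826858 tilt [ 0.69774328 -1.38893459] ((0.5977180004119873, 0.2595921456813812), (0.02479928731918335, 0.032677169889211655), 83.19169616699219) 119
```

The cartridge is seated square: top at 0.110 m, yaw 81.7–82.1°. Now I go to the lever.

```bash
python3 -m handwheel '[-0.047,-0.076,0,0,0,-0.0775,-0.047,-0.076,0,0,0,-0.0775,-0.047,-0.076,0,0,0,-0.0775,-0.047,-0.076,0,0,0,-0.0775,-0.047,-0.076,0,0,0,-0.0775]'
python3 -m handwheel '[-0.047,-0.076,0,0,0,-0.0775,-0.047,-0.076,0,0,0,-0.0775,-0.047,-0.076,0,0,0,-0.0775,-0.047,-0.076,0,0,0,-0.0775,-0.047,-0.076,0,0,0,-0.0775]'
python3 -m handwheel '[-0.048,-0.076,0,0,0,-0.0775,-0.048,-0.076,0,0,0,-0.0775,0,0,0,0,0,0,0,0,0,0,0,0]'
cat > v.py <<'E'
from h import *
from scipy.spatial.transform import Rotation as Ro
s=ctrl.get_state(); print(s["eef_pos"],Ro.from_quat(s["tcp_rot"]).as_euler('xyz',degrees=True),s["qpos"][5])
import sys
ax=None
for n in("wrist","top","side"):
    c=cal(n); I,D=imaging.read_camera(n); cv2.imwrite(f"pics/{n}{sys.argv[1]}.png",I)
    P=cloud(n,D,c); x,y,z=P[...,0],P[...,1],P[...,2]; H=cv2.cvtColor(I,cv2.COLOR_BGR2HSV); h,sa=H[...,0],H[...,1]
    g=(x>.45)&(x<.65)&(y>.02)&(y<.2)&(D>0)
    lv=g&(z>.076)&(z<.086)&((h<8)|(h>172))&(sa>150)
    hub=g&(z>.078)&(z<.09)&(sa<110)&(np.hypot(x-.5775,y-.1287)<.016)
    gr=(g&(z>.054)&(z<.066)&(h>45)&(h<85)&(sa>90))
    if hub.sum()>20: ax=np.array(cv2.minAreaRect(P[hub][:,:2].astype(np.float32))[0]); print(n,"hub",ax,hub.sum())
    A=np.array([.5775,.1287])
    if lv.sum()>30:
        l=cv2.fitLine(P[lv][:,:2].astype(np.float32),2,0,.01,.01).ravel(); m=P[lv].mean(0)
        d=m[:2]-A; print(n,"lever",lv.sum(),"mean",m,"line",np.degrees(np.arctan2(l[1],l[0]))%180,"from axis",np.degrees(np.arctan2(d[1],d[0]))%360, "end r",np.percentile(np.hypot(x[lv]-A[0],y[lv]-A[1]),99))
    if gr.sum()>3:
        d=P[gr].mean(0)[:2]-A; print(n,"green",gr.sum(),P[gr].mean(0),np.degrees(np.arctan2(d[1],d[0]))%360)
E
python3 v.py 4
```

```text
time: 8.78
eef_pos: [0.5609, 0.2096, 0.1957]
tcp_rot: [0.919, 0.395, -0.002, -0.0]
contact_force: [-0.3, -0.5, 0.6]
opening: 1.001
finger_force: 0.0
time: 9.2
eef_pos: [0.5256, 0.1527, 0.1959]
tcp_rot: [0.995, 0.101, -0.002, -0.0]
contact_force: [-0.7, -0.3, 0.8]
opening: 0.995
finger_force: 0.0
time: 9.53
eef_pos: [0.5119, 0.1303, 0.1966]
tcp_rot: [1.0, -0.017, -0.001, -0.0]
contact_force: [-0.3, 0.4, -0.5]
opening: 0.997
finger_force: 0.0
[0.5119159  0.13027582 0.19661596] [-1.79994161e+02  1.44203362e-01 -1.89133151e+00] 1.6605138737256708
wrist hub [0.57711959 0.12777217] 953
wrist lever 1559 mean [0.53251546 0.130447   0.08074669] line 176.74863 from axis 177.77600079020158 end r 0.08066974451493072
wrist green 95 [0.54937074 0.10704568 0.0606995 ] 217.58961127108003
side hub [0.57631063 0.12932105] 93
side lever 211 mean [0.53151459 0.13297525 0.08023526] line 177.12123 from axis 174.6884923397702 end r 0.08032063006712271
```

View pics/wrist4.png

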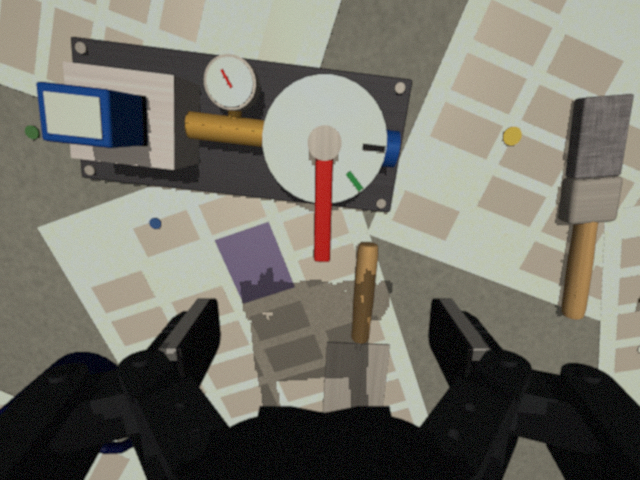

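The wrist view shows the lever from the hub at (325,140) to its end at (322,258), with the green mark at (355,182). The fingers straddle the lever freely.

```bash
python3 -m handwheel '[0,0,-0.2,0,0,-0.01,0,0,-0.2,0,0,0,0,0,-0.2,0,0,0,0,0,-0.15,0,0,0,0,0,-0.06,0,0,0]' 1 30
python3 -m handwheel '[0,0,0,0,0,0,0,0,0,0,0,0]' 1 30
python3 -m handwheel '[0,0,0,0,0,0,0,0,0,0,0,0,0,0,0,0,0,0,0,0,0,0,0,0,0,0,0,0,0,0]' 0 30
python3 -m handwheel '[0,0,0,0,0,0,0,0,0,0,0,0,0,0,0,0,0,0]' 0 30
python3 - <<'E'
import numpy as np
a=lambda t:65*np.array([np.cos(np.radians(t)),np.sin(np.radians(t))])
T=np.linspace(177.5,216.5,11)
for i in range(10): print(((a(T[i+1])-a(T[i]))/150).round(4))
E
```

```text
time: 10.1
eef_pos: [0.5102, 0.1308, 0.0725]
tcp_rot: [1.0, -0.024, -0.003, 0.0]
contact_force: [-0.3, -0.2, -1.0]
opening: 0.998
finger_force: 0.0
time: 10.27
eef_pos: [0.5132, 0.1308, 0.0769]
tcp_rot: [1.0, -0.025, 0.0, -0.0]
contact_force: [0.5, 1.2, 0.3]
opening: 0.998
finger_force: 0.0
time: 10.68
eef_pos: [0.5132, 0.1305, 0.0774]
tcp_rot: [1.0, -0.025, 0.001, -0.0]
contact_force: [-0.0, -0.5, -0.5]
opening: 0.299
finger_force: 0.0
time: 10.93
eef_pos: [0.5129, 0.1308, 0.0771]
tcp_rot: [1.0, -0.025, 0.0, -0.0]
contact_force: [-1.2, 1.8, 3.2]
opening: 0.132
finger_force: 33.4
[-0.0003 -0.0295]
[ 0.0017 -0.0294]
[ 0.0037 -0.0293]
[ 0.0057 -0.0289]
[ 0.0077 -0.0285]
[ 0.0096 -0.0279]
[ 0.0115 -0.0272]
[ 0.0133 -0.0263]
[ 0.015  -0.0254]
[ 0.0167 -0.0243]
```

```bash
python3 -m handwheel '[0,-0.0295,0,0,0,0.0433,0.002,-0.0295,0,0,0,0.0433,0.004,-0.029,0,0,0,0.0433,0.006,-0.029,0,0,0,0.0433,0.008,-0.0285,0,0,0,0.0433]'
python3 -m handwheel '[0.0095,-0.028,0,0,0,0.0433,0.0115,-0.027,0,0,0,0.0433,0.0135,-0.0265,0,0,0,0.0433,0.015,-0.0255,0,0,0,0.0433,0.0165,-0.0245,0,0,0,0.0433]'
python3 -m handwheel '[0,0,0,0,0,0,0,0,0,0,0,0,0,0,0,0,0,0]'
python3 v.py 5
```

```text
time: 11.35
eef_pos: [0.5157, 0.1091, 0.0771]
tcp_rot: [0.989, 0.146, -0.0, -0.001]
contact_force: [-1.4, 2.7, 4.0]
opening: 0.138
finger_force: 33.4
time: 11.77
eef_pos: [0.5256, 0.0894, 0.0771]
tcp_rot: [0.95, 0.311, -0.0, -0.001]
contact_force: [-1.9, 3.3, 3.8]
opening: 0.136
finger_force: 33.4
time: 12.02
eef_pos: [0.5256, 0.0893, 0.077]
tcp_rot: [0.951, 0.309, 0.0, -0.0]
contact_force: [-2.6, 1.3, 5.3]
opening: 0.133
finger_force: 33.9
[0.52564382 0.08926818 0.07704222] [-1.79998935e+02 -5.99511026e-03  3.60443442e+01] 0.9194362843673578
wrist hub [0.5771727  0.12766746] 3759
wrist lever 5597 mean [0.54213255 0.10159181 0.08071363] line 36.875748 from axis 217.4691895377339 end r 0.08102774891226042
wrist green 4 [0.53047465 0.09345802 0.06553643] 216.84881731425304
side hub [0.57740176 0.12878022] 96
side lever 136 mean [0.54804613 0.10852628 0.08040203] line 42.89378 from axis 214.40825066587263 end r 0.06170329072270953
```

```bash
python3 -m handwheel '[0,0,0,0,0,0,0,0,0,0,0,0,0,0,0,0,0,0,0,0,0,0,0,0,0,0,0,0,0,0]' 1
python3 -m handwheel '[0,0,0.1,0,0,0,0,0,0.2,0,0,0,0,0,0.25,0,0,0,0,0,0.25,0,0,0,-0.1,0,0.2,0,0,0]'
python3 -m handwheel '[0,0,0,0,0,0,0,0,0,0,0,0]'
python3 v.py 6; python3 g3.py
python3 - <<'E'
import cv2,numpy as np
a=cv2.imread("pics/wrist6.png");b=cv2.imread("pics/side6.png")
cv2.imwrite("pics/f.png",cv2.resize(np.hstack([a,b]),(800,300)))
E
```

```text
time: 12.58
eef_pos: [0.5255, 0.0888, 0.0763]
tcp_rot: [0.951, 0.31, -0.0, 0.0]
contact_force: [0.3, -0.6, 0.5]
opening: 0.833
finger_force: 0.0
time: 13.0
eef_pos: [0.5126, 0.0886, 0.2299]
tcp_rot: [0.951, 0.309, 0.002, 0.001]
contact_force: [1.5, -0.0, 1.9]
opening: 1.002
finger_force: 0.0
time: 13.17
eef_pos: [0.5116, 0.0889, 0.2292]
tcp_rot: [0.951, 0.31, 0.003, 0.001]
contact_force: [0.8, 0.5, 0.0]
opening: 0.999
finger_force: 0.0
[0.51157129 0.08892094 0.22919797] [179.80059454  -0.24896639  36.07471721] 0.9178189349544558
wrist hub [0.57728738 0.12743792] 760
wrist lever 1319 mean [0.54152815 0.1011101  0.08073246] line 37.158813 from axis 217.48770030280278 end r 0.0810234519001761
side hub [0.57739955 0.12896028] 97
side lever 185 mean [0.53914865 0.10255039 0.08046723] line 37.221146 from axis 214.28785366521166 end r 0.08058279307285433
[0.50974667 0.08889946 0.22474213] [-0.41255505 -0.48143844  0.20625329] [ 0.04380607 -0.03441315 -0.02720521]
side top z 0.10997615768060784 block z 0.06377661594213452 tilt [ 0.87323878 -0.92413965] ((0.5968583226203918, 0.26866841316223145), (0.04023149609565735, 0.03189226984977722), 81.11053466796875) 346
top top z 0.11045548872665666 block z 0.06421474099943991 tilt [1.1119379 0.8239136] ((0.5967855453491211, 0.2665737271308899), (0.038659121841192245, 0.02760290913283825), 82.63871765136719) 196
```

View pics/f.png

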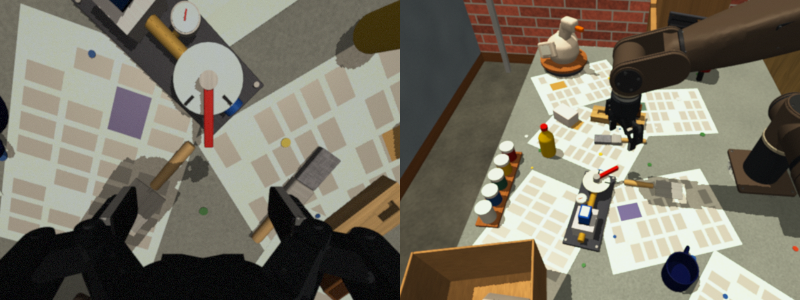

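The lever covers the green mark, with its end at (208,143) in the left view. The cartridge is still home and the gripper is clear, so I'll hand in.

```bash
python3 -c "
from plant import ctrl
print(ctrl.sign_off())"
```

```text
the job is handed in; nothing more can be done
None
```

The job is handed in at about 13.5 s: the fresh cartridge is plugged fully home and square in the socket, the valve lever is at about 45° over the green mark, and the gripper is clear of everything.

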